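# Load-test a stick battery and hold the switch on its third step

### The arm

A 6-joint arm with a two-finger parallel gripper is mounted at the origin on the work surface. World frame = base frame: x ahead of the robot, y to its left, z up, the work surface at z = 0. Lengths are in m, angles in rad, forces in N, time in s.
With the tool pointing down it reaches from about 0.425 to 0.95 m from the base axis. Payload 3.5 kg.
Tool frame: the origin (TCP) lies at the very end of the fingers, on their centre line; the grasp point (between the pads) lies 19 mm behind it; z points along the fingers, y is the line along which they close (so a half turn about z gives the same grasp; the last joint's range is limited). The gripper opens to 85 mm and grips with 20 to 120 N. Pads are 22 mm wide; open, the fingers measure 114 mm over their backs; the gripper's body (76 mm by 85 mm) begins 54 mm behind the grasp point. The pads swing forward as they close: fully open they stand 13 mm farther back than shut.
Start: joints at [-1.367, 0.286, 1.577, -0, 1.279, -0.15], TCP at [0.234, -0.633, 0.231] pointing down, gripper open.
Joint ranges: [-2.77, 2.77], [-0.9, 2.22], [0.21, 2.48], [-1.53, 4.67], [0.24, 2.81], [-2.84, 2.84]. Speed limits (rad/s): [2.79, 2.79, 3.14, 3.14, 3.14, 3.14].

### API

Orientations are given as a unit quaternion [x, y, z, w].
In Python, from plant import ctrl gives the robot as it stands.
- The arm moves only by the tool nudge_tcp, called after ">>>" by a JSON object that holds its "method" and its "body", one argument or row to a line. Schema: {"type":"object","properties":{"plan":{"type":"array","items":{"type":"array","items":{"type":"number"},"minItems":7,"maxItems":7},"minItems":1,"maxItems":10},"force":{"type":"number"},"only":{"type":"string"},"quiet":{"type":"boolean"},"lines":{"type":"string"}},"required":["plan"],"additionalProperties":false}. plan is a list of rows, 1 to 10 of them, each of 7 numbers: dx, dy, dz in fractions of the full range, 1 being 1 m, then a rotation vector rx, ry, rz in shares of 4 rad (1.0 is 4 rad), then the opening from 0.0 (shut) to 1.0 (fully open); each row is the pose to reach, as a shift and turn from the pose commanded when the call began, along the tool's axes at that moment; what a row does not reach only later rows make up. A row lasts 1/8 s, in which the tool goes at most 0.0625 m and 0.188 rad, less where a joint would pass 70% of its speed; a pose out of reach is approached as far as the arm can. The fingers move at their own pace and stop on an object; force is the grip in N (left out, the last holds). Time passes only in rows, so rows that do not move let the fingers close. The tool returns the time, the measured TCP pose, the force, the opening and the grip force at its end. only (a regular expression) keeps the lines of the reply that match it, lines (a string "A,B") keeps lines A to B, and quiet returns only ok. A shift or turn number past 1, either way, is cut back to 1. Input that does not fit is refused with a message, and nothing moves.
- ctrl.get_state(): the state, without advancing time (a new reading comes with each control period).
- ctrl.read_camera(name): name is "scene" or "top"; returns a dict with "pixels" (480x640x3 uint8, red, green, blue), "camera_matrix" (3x3 intrinsics, pixels), "xyz" and "orientation" of the camera in the world. Camera axes: x right, y down, z forward; pixel columns grow to the right and rows downward; lengths in m; the calibration is good to about 2 mm. A picture is of the moment at which its call begins. There is no depth.
- ctrl.sign_off(): hands the job in; it is judged then, once.
The state is a dict: "time": time; "qpos": joint angles; "dq": joint speeds; "joint_efforts": joint torques, N m; "eef_pos": TCP position; "tcp_rot": TCP orientation; "contact_force": force on the tool from outside, world axes, zero at the start; "wrist_torque": the same for the moment, N m; "opening": opening from 0.0 (shut) to 1.0 (fully open); "finger_force": force on a finger pad.
Only numpy, scipy, OpenCV 4.12 (cv2) and the standard library are available. Lean on these libraries where they do the work, as an engineer would, in place of code of your own. Each camera call takes 0.05 s, during which the arm holds its last target. There are 200 camera calls.

### The job

Take the blue stick battery out of the charger and lower it, without dropping it, foot first into the well of the grey battery load tester until it is fully home, and let go of it. Then turn the tester's red load switch clockwise from off, counting the clicks, to the third step and no further, and keep holding it there: the switch springs back to off as soon as it is let go, so finish while still gripping it on the third step. Leave the other batteries in the charger and everything else on the desk where it is.

Things in the scene. Friction and masses are not known exactly. Their poses are not given: they have to be found in the camera images.
- blue_battery: The battery to test: a round stick pack, 26 mm in diameter, 92 mm tall, about 0.12 kg, blue with a black foot and a thin white band; both contacts are in the foot, so its yaw does not matter. It stands upright in a charger bay, sunk 20 mm in. Origin: centre of the foot's underside, z up the battery. The foot tapers to 19 mm over its last 5 mm.
- charger: White four-bay charger fixed to the desk, 75 (x) by 235 (y) by 45 mm high; origin centre of underside, z up. Its bays are upright bores of 29 mm, 20 mm deep, at x = 8 mm and y = -82.5, -27.5, 27.5 and 82.5 mm in its own frame; blue, grey and yellow batteries stand at -82.5, -27.5 and 82.5 in any order.
- tester: Grey battery load tester fixed to the desk, 160 (x, plus 12 mm of cooling fins behind) by 220 (y) by 70 mm high; origin centre of underside, z up, front to -x. On its flat top: the well at x = -20, y = 60 mm, the load switch at x = -22, y = -55 mm, behind them a meter; all else stands at most 8 mm proud.
- well_mouth (a point): Centre of the well's mouth on the tester's top, 70 mm above the desk: an upright round bore 29 mm in diameter and 35 mm deep with a black rim. z up.
- well_floor (a point): Centre of the flat floor of the well, 35 mm below its mouth. A battery fully home stands on it, its top 57 mm above the tester's top.
- switch_handle: Handle of the load switch: a black disc 48 mm in diameter, its top 12 mm above the tester's top, with a red upright grip bar across it, 46 mm long (own x), 14 mm wide (own y), reaching up to 37 mm above the tester's top. A white line on the bar points along own +x. Origin on the axis of rotation at the tester's top; z up. It turns with the switch.
- switch_grip (a point): Point on the switch's axis within the grip bar, 34 mm above the tester's top and 22 mm above the disc: a gripper centre can stand here with its fingers along both long faces of the bar. x along the bar towards the white line, z up.
- load_switch (a joint): Switch angle in rad: 0 at off, growing clockwise seen from above. One click is 0.393 (22.5 deg): steps 1 to 5 at 0.393, 0.785, 1.178, 1.571, 1.963 (end stop). Off: white line 56 deg left of the tester's +x; third step: 11 deg right of it. A spring pulls back to off from every step. Turning takes 0.03 to 0.06 N m running into a click, 0.13 to 0.15 N m leaving one.
- grey_battery: Grey stick battery of the same size in the charger, to be left alone; origin as for the blue one.
- yellow_battery: Yellow stick battery of the same size in the charger, to be left alone; origin as for the blue one.
- mouse: Grey computer mouse, 100 by 58 by 34 mm, on a 3 mm mat at the right. Origin under its centre.
- tape_roll: Roll of clear tape, 68 mm in diameter and 18 mm high, lying flat near the robot. Origin under its centre.
- screwdriver: Screwdriver with a red handle, 170 mm long, 26 mm thick, lying behind. Origin under its middle.
- stepper_motor: Small square motor, 42 by 42 by 40 mm, with a shaft up to 62 mm, standing behind. Origin under its centre.
- cube_a: Block 30 mm wide, blue below and red above, behind. Origin under its centre.
- cube_b: Block 30 mm wide, yellow below and green above, at the left. Origin under its centre.

How it is judged:
On the way, in this order (a step that is already met when the one before it is completed fails the run):
1. the blue battery, held in the fingers, is lowered foot first into the tester's well (z of blue_battery in the frame of well_mouth below -0.008 m and horizontal distance between blue_battery and well_mouth below 0.006 m and angle between blue_battery's own z axis and vertical below 0.15 rad and contact force between the fingers and blue_battery above 0.5 N), for 0.05 s.
2. the blue battery stands fully home in the well and is let go, the switch still off (z of blue_battery in the frame of well_floor below 0.004 m and horizontal distance between blue_battery and well_floor below 0.005 m and angle between blue_battery's own z axis and vertical below 0.1 rad and contact force between the fingers and blue_battery below 0.1 N and value of joint load_switch below 0.15 rad), for 0.2 s.
3. the switch is held on the third step (value of joint load_switch between 1.048 and 1.308 rad and contact force between the fingers and switch_handle above 1 N), for 0.5 s.
At the end, for the whole second after the job is handed in: Fingers still grip the switch handle (over 1 N), the switch rests within 0.13 rad (a third of a click) of the third step, 1.178 rad; the blue battery stands untouched, fully home in the well (foot within 4 mm of its floor and 5 mm of its centre, tilt under 0.1 rad) (all of step 3 and z of blue_battery in the frame of well_floor below 0.004 m and horizontal distance between blue_battery and well_floor below 0.005 m and angle between blue_battery's own z axis and vertical below 0.1 rad and contact force between the fingers and blue_battery below 0.1 N and linear speed of blue_battery below 0.02 m/s and velocity of joint load_switch between -0.1 and 0.1 rad/s); the arm keeps its last pose, push and grip.
It fails at once if the switch is turned past the third step (more than half a click beyond it) (value of joint load_switch above 1.374 rad).
It fails at once if the switch is turned on while the blue battery is not home in the well (value of joint load_switch above 0.3 rad and (z of blue_battery in the frame of well_floor above 0.008 m or horizontal distance between blue_battery and well_floor above 0.01 m)).
It fails at once if another battery or another thing on the desk is moved by more than 30 mm (distance of any of grey_battery, yellow_battery, mouse, tape_roll, screwdriver, stepper_motor, cube_a, cube_b from where it was at the start of the episode above 0.03 m).
It also fails if it takes over 59 s, if anything falls off the work surface, if the arm or the gripper's body presses on something with over 40 N, if the wrist force passes 120 N, or if a joint passes its speed limit or range.

## Working session

There is one attempt and no reset: what is moved stays moved. The work goes in short steps, Python scripts to look and compute and a tool call to move; the robot and the scene stay as the last step left them, time stands still between calls to the robot, and variables do not carry over. Pictures are saved under pics/ and viewed, at most 10 in all, crops included, and the job is handed in when it is done.

```bash
ls; mkdir -p pics; python3 - <<'E'
from plant import ctrl
import cv2
for n in("scene","top"):
    r=ctrl.read_camera(n);cv2.imwrite(f"pics/{n}0.png",r["pixels"][:,:,::-1]);print(n,r["camera_matrix"],r["xyz"],r["orientation"])
print(ctrl.get_state())
E
```

```text
pics
plant.py
scene [[496.44159969   0.         324.32067835]
 [  0.         496.44159969 230.48040682]
 [  0.           0.           1.        ]] [ 1.22882692 -0.40468901  0.91059825] [ 0.82226077  0.44149841 -0.17682964 -0.31256623]
top [[603.59661911   0.         315.12436155]
 [  0.         603.59661911 246.62628381]
 [  0.           0.           1.        ]] [ 0.45735346 -0.02900542  1.54105421] [ 0.71435426 -0.69810453  0.03295303 -0.0355267 ]
{'time': 0.1, 'qpos': array([-1.36700267e+00,  2.87087153e-01,  1.57803866e+00, -3.02037857e-06,
        1.27862524e+00, -1.49970114e-01]), 'dq': array([ 0.00065717, -0.00125635, -0.00239485,  0.00015407,  0.00063323,
        0.00100519]), 'joint_efforts': array([ 6.27340651e-04, -4.07297695e+01, -2.93699366e+01, -1.47966252e-04,
        3.42660518e-03, -2.91027170e-06]), 'eef_pos': array([ 0.23376348, -0.6325868 ,  0.23007443]), 'tcp_rot': array([ 9.84396494e-01,  1.75961298e-01, -3.04848968e-05, -1.07877120e-03]), 'contact_force': array([ 0.1266237 , -0.33495243, -0.77364519]), 'wrist_torque': array([-0.00347599,  0.02962252,  0.0044921 ]), 'finger_force': 0.0, 'opening': 1.0021903157592906}
```

View pics/scene0.png

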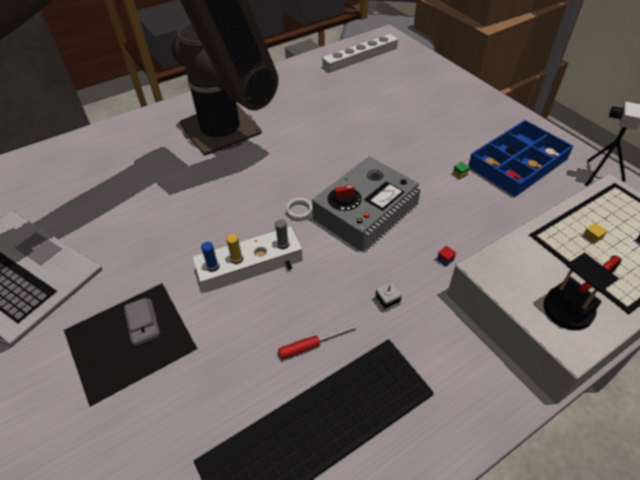

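View pics/top0.png

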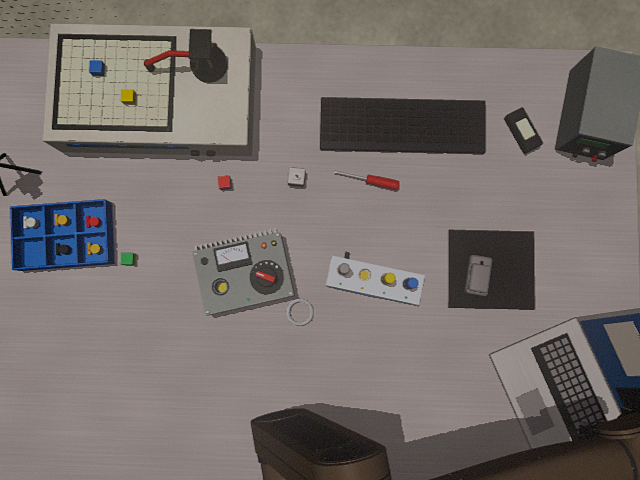

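The scene camera shows blue battery near (208,256), tester well near (374,175), red switch bar near (345,191). The top camera shows blue battery (411,284), well (222,287), red bar (265,277), charger (376,280), tester (245,273).

```bash
cat > h.py <<'E'
import numpy as np,cv2
from scipy.spatial.transform import Rotation as R
from plant import ctrl
def ray(c,uv):
    d=np.linalg.inv(c["camera_matrix"])@[uv[0],uv[1],1]
    return np.array(c["xyz"]),R.from_quat(c["orientation"]).as_matrix()@d
def onz(c,uv,z):
    o,d=ray(c,uv);return o+d*(z-o[2])/d[2]
def proj(c,p):
    q=R.from_quat(c["orientation"]).as_matrix().T@(np.array(p)-c["xyz"]);q=c["camera_matrix"]@q;return q[:2]/q[2]
def tri(c1,u1,c2,u2):
    A=[];b=[]
    for c,u in((c1,u1),(c2,u2)):
        o,d=ray(c,u);d/=np.linalg.norm(d);P=np.eye(3)-np.outer(d,d);A.append(P);b.append(P@o)
    return np.linalg.lstsq(np.vstack(A),np.hstack(b),rcond=None)[0]
E
python3 - <<'E'
from h import *
c={n:ctrl.read_camera(n) for n in("scene","top")}
import pickle;pickle.dump(c,open("c0.pkl","wb"))
def crop(n,x,y,w,h,s):return cv2.resize(c[n]["pixels"][y:y+h,x:x+w,::-1],None,fx=s,fy=s,interpolation=cv2.INTER_CUBIC)
a=crop("top",185,225,250,95,3.2);b=crop("scene",190,150,240,140,3)
b=cv2.copyMakeBorder(b[:290],0,0,0,80,cv2.BORDER_CONSTANT)
cv2.imwrite("pics/crop1.png",np.vstack([a,b[:290]]))
hs=cv2.cvtColor(c["top"]["pixels"],cv2.COLOR_RGB2HSV)
def blobs(n,m,x,y,w,h):
    k=np.zeros_like(m);k[y:y+h,x:x+w]=m[y:y+h,x:x+w]
    N,l,s,ce=cv2.connectedComponentsWithStats(k)
    for i in range(1,N):
        if s[i,4]>25:print(n,s[i],ce[i].round(1))
for n,boxes in(("top",[(390,265,40,40),(245,260,45,40)]),("scene",[(190,230,40,50),(325,175,40,35)])):
    hs=cv2.cvtColor(c[n]["pixels"],cv2.COLOR_RGB2HSV)
    blobs(n+" blue",cv2.inRange(hs,(100,120,40),(130,255,255)),*boxes[0])
    blobs(n+" red",cv2.inRange(hs,(0,140,60),(8,255,255))|cv2.inRange(hs,(170,140,60),(180,255,255)),*boxes[1])
# charger white rect
hs=cv2.cvtColor(c["top"]["pixels"],cv2.COLOR_RGB2HSV)
m=cv2.inRange(hs,(0,0,175),(180,40,255));k=np.zeros_like(m);k[245:315,315:435]=m[245:315,315:435]
cs=max(cv2.findContours(k,cv2.RETR_EXTERNAL,2)[0],key=cv2.contourArea)
r=cv2.minAreaRect(cs);print(r)
P=[onz(c["top"],p,.045) for p in cv2.boxPoints(r)];print(np.round(P,4), np.mean(P,0))
E
```

```text
top blue [407 278  11  10  83] [412.3 282.6]
top red [256 271  19  11  90] [266.  276.4]
scene blue [202 242  14  25 227] [208.8 253.9]
scene red [335 186  19   7  77] [342.8 188.9]
((338.1470947265625, 285.9117736816406), (6.063390731811523, 1.697749376296997), 14.03624439239502)
[[ 0.5059 -0.0733  0.045 ]
 [ 0.51   -0.0742  0.045 ]
 [ 0.5067 -0.0889  0.045 ]
 [ 0.5027 -0.0879  0.045 ]] [ 0.50634413 -0.0810785   0.045     ]
```

View pics/crop1.png

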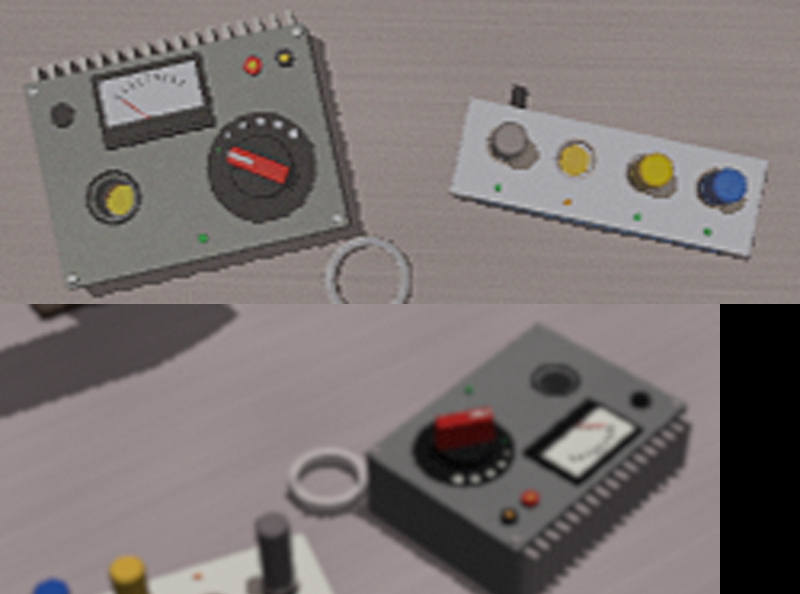

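Crop shows (top view) the tester's well rim at full-image ≈(220.6,286.6), the switch dial ≈(267,277), the charger's top face with corners ≈(332,256),(425,275),(419,305),(326,284), and the blue battery at its right-hand bay. The bar's white line is at its left end.

```bash
python3 - <<'E'
from h import *
import pickle;c=pickle.load(open("c0.pkl","rb"));T=c["top"];S=c["scene"]
im=T["pixels"];g=cv2.cvtColor(im,cv2.COLOR_RGB2GRAY);hs=cv2.cvtColor(im,cv2.COLOR_RGB2HSV)
def sub(m,x,y,w,h):
    k=np.zeros_like(m);k[y:y+h,x:x+w]=m[y:y+h,x:x+w];return k
def big(m):
    return max(cv2.findContours(m,cv2.RETR_EXTERNAL,2)[0],key=cv2.contourArea)
print("px charger",im[290,380],"desk",im[320,380],"tester",im[290,250])
# charger: bluish-white
d=im[:,:,2].astype(int)-im[:,:,0]
m=sub(((d>2)&(g>140)).astype(np.uint8)*255,315,245,120,70);m=cv2.morphologyEx(m,cv2.MORPH_CLOSE,np.ones((9,9)))
k=big(m);r=cv2.minAreaRect(cv2.convexHull(k));print("charger",r)
P=np.array([onz(T,p,.045)[:2] for p in cv2.boxPoints(r)]);print(P.round(4),np.linalg.norm(P-np.roll(P,1,0),axis=1))
ctr=P.mean(0)
e=[P[(i+1)%4]-P[i] for i in range(4)];L=max(e,key=lambda v:np.linalg.norm(v)*(1 if v[1]>0 else 0));L/=np.linalg.norm(L)
X=np.array([L[1],-L[0]]);print("yaw",np.degrees(np.arctan2(X[1],X[0])),"bays",[(ctr+.008*X+y*L).round(4) for y in(-.0825,.0825)])
print("blue from top, z=.117",onz(T,(412.3,282.6),.117))
# well, dial: dark masks
for n,b,t in(("well",(205,270,32,34),75),("dial",(245,255,45,42),75)):
    m=sub((g<t).astype(np.uint8)*255,*b)
    if n=="dial": m=cv2.morphologyEx(m,cv2.MORPH_CLOSE,np.ones((7,7)))
    k=big(m);h=cv2.convexHull(k);el=cv2.fitEllipse(h);print(n,el,onz(T,el[0],.07))
# red bar incl. white part
m=sub(cv2.inRange(hs,(0,140,60),(8,255,255))|cv2.inRange(hs,(170,140,60),(180,255,255)),245,260,45,40)
r=cv2.minAreaRect(big(m));print("bar",r,[onz(T,p,.107)[:2].round(4) for p in cv2.boxPoints(r)])
# tester from scene: well ellipse
g2=cv2.cvtColor(S["pixels"],cv2.COLOR_RGB2GRAY)
m=sub((g2<62).astype(np.uint8)*255,362,165,28,20);el=cv2.fitEllipse(cv2.convexHull(big(m)));print("scene well",el,onz(S,el[0],.07))
# blue scene: top edge & bottom
h2=cv2.cvtColor(S["pixels"],cv2.COLOR_RGB2HSV)
m=sub(cv2.inRange(h2,(100,120,40),(130,255,255)),190,230,40,60);k=big(m)[:,0];print("scene blue",k.min(0),k.max(0))
for p in((412.3,282.6),):
    q=onz(T,p,.117);print(proj(S,q),proj(S,[q[0],q[1],.05]))
E
```

```text
px charger [164 166 169] desk [139 131 129] tester [121 122 115]
charger ((375.0616760253906, 279.85687255859375), (94.74691009521484, 29.846071243286133), 11.996898651123047)
[[ 0.5089 -0.05  ]
 [ 0.5817 -0.0639]
 [ 0.538  -0.2945]
 [ 0.4656 -0.2796]] [0.23357365 0.07413937 0.23466006 0.07388684]
yaw -10.664718270471445 bays [array([ 0.5161, -0.2545]), array([ 0.5467, -0.0924])]
blue from top, z=.117 [ 0.51579971 -0.25304872  0.117     ]
well ((219.91688537597656, 286.292236328125), (16.31195068359375, 16.821020126342773), 9.35187816619873) [0.49796846 0.20745008 0.07      ]
dial ((266.7958679199219, 268.301025390625), (44.12370300292969, 50.210601806640625), 178.2397003173828) [0.54441623 0.09470387 0.07      ]
bar ((265.0479431152344, 276.20550537109375), (18.72658348083496, 5.735016345977783), 20.556045532226562) [array([0.5242, 0.1184]), array([0.5371, 0.1141]), array([0.5224, 0.0719]), array([0.5096, 0.0763])]
scene well ((375.0364990234375, 176.1314697265625), (6.920717239379883, 14.273765563964844), 89.46501159667969) [0.50358884 0.20831978 0.07      ]
scene blue [202 242] [215 266]
[204.93649088 244.73305256] [210.7959825  264.40617012]
```

```bash
cat > go.py <<'E'
# python3 go.py x y z yaw_deg : shift/turn in tool axes from measured pose
import sys;from h import *
s=ctrl.get_state();x,y,z,a=map(float,sys.argv[1:5]);M=R.from_quat(s["tcp_rot"])
T=R.from_euler("ZX",[a,180],degrees=True)
print("shift",(M.inv().apply(np.array([x,y,z])-s["eef_pos"])).round(4),"rot",(M.inv()*T).as_rotvec().round(3),"q",s["qpos"].round(2),"F",s["contact_force"].round(1),s["finger_force"],s["opening"],s["time"])
E
python3 go.py .516 -.254 .2 79.3
```

```text
shift [ 0.396  -0.2575  0.0309] rot [-1.00e-03 -1.00e-03 -1.03e+00] q [-1.37  0.29  1.58  0.    1.28 -0.15] F [-0.2 -0.3  0.1] 0.0 1.001131325739679 0.2
```

The manual's scale: turns go in shares of 4 rad. Converting my numbers, -1.03 rad / 4 = -0.2575.

>>> {"method": "nudge_tcp", "body": {
  "plan": [
    [0.05,-0.032,0,0,0,-0.03,0.7],
    [0.1,-0.065,0,0,0,-0.0625,0.7],
    [0.15,-0.097,0,0,0,-0.095,0.7],
    [0.2,-0.13,0.01,0,0,-0.13,0.7],
    [0.25,-0.162,0.02,0,0,-0.1625,0.7],
    [0.3,-0.195,0.03,0,0,-0.195,0.7],
    [0.35,-0.228,0.031,0,0,-0.2275,0.7],
    [0.396,-0.2575,0.031,0,0,-0.2575,0.7],
    [0.396,-0.2575,0.031,-0.0003,-0.0003,-0.2575,0.7],
    [0.396,-0.2575,0.031,-0.0003,-0.0003,-0.2575,0.7]
  ],
  "force": 40
}}

```text
time: 1.45
eef_pos: [0.5159, -0.2545, 0.2001]
tcp_rot: [0.77, 0.638, -0.001, 0.0]
contact_force: [-0.9, -0.3, 0.3]
opening: 0.697
finger_force: 0.0
```

```bash
python3 go.py .516 -.254 .08 79.3
python3 - <<'E'
from h import *
a=[]
for n,x,y in(("top",320,190),("scene",120,130)):
    c=ctrl.read_camera(n);a.append(cv2.resize(c["pixels"][y:y+150,x:x+200,::-1],None,fx=2,fy=2));print(proj(c,[.516,-.254,.117]),x,y)
cv2.imwrite("pics/a1.png",np.hstack(a))
E
```

```text
shift [0.0007 0.     0.1201] rot [-0.     0.002 -0.   ] q [-0.63  0.1   1.86 -0.    1.19 -0.45] F [-0.9 -0.3  0.3] 0.0 0.6966966738535655 1.45
[412.70463948 282.52422503] 320 190
[204.55933323 244.98479968] 120 130
```

View pics/a1.png

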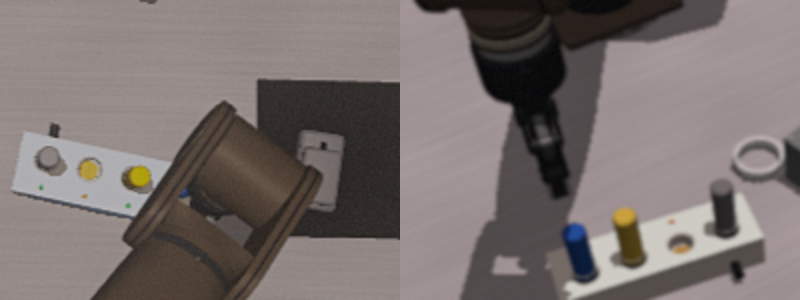

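The blue cap sits at scene ≈(207,245), while my estimate projects to (204.6,245), and the fingertips are seen at ≈(200,227). I'll check the calibration offset.

```bash
python3 - <<'E'
from h import *
import pickle
c0=pickle.load(open("c0.pkl","rb"));S=c0["scene"];T=c0["top"]
print("tcp",proj(S,ctrl.get_state()["eef_pos"]),"well",proj(S,[.498,.2075,.07]))
o,d=ray(S,(207,245));print("scene cap at z.117",onz(S,(207,245),.117),"cam x axis",R.from_quat(S["orientation"]).as_matrix()[:,0])
# colored batteries in both views: cap centroid (top) and cap top part (scene)
def ext(c,lo,hi,b):
    h=cv2.cvtColor(c["pixels"],cv2.COLOR_RGB2HSV);m=cv2.inRange(h,lo,hi);x,y,w,hh=b;k=np.zeros_like(m);k[y:y+hh,x:x+w]=m[y:y+hh,x:x+w]
    p=max(cv2.findContours(k,cv2.RETR_EXTERNAL,2)[0],key=cv2.contourArea);return p[:,0],k
for nm,lo,hi,bt,bs in(("blue",(100,110,30),(130,255,255),(390,265,40,40),(190,230,40,60)),("yel",(15,110,60),(32,255,255),(375,262,28,30),(222,228,22,45))):
    p,k=ext(T,lo,hi,bt);print(nm,cv2.minEnclosingCircle(p),cv2.fitEllipse(p))
    p,k=ext(S,lo,hi,bs)
    for r in range(p[:,1].min(),p[:,1].max()+1,2):
        q=np.where(k[r])[0];print(r,q.min(),q.max(),end=" | ")
    print()
E
```

```text
tcp [195.61918919 217.92557504] well [373.44105385 175.03152449]
scene cap at z.117 [ 0.51892554 -0.24972666  0.117     ] cam x axis [ 0.54762086  0.8365956  -0.01480516]
blue ((411.9137878417969, 282.637939453125), 5.343544960021973) ((412.2309265136719, 282.55877685546875), (9.470362663269043, 10.144393920898438), 118.27803039550781)
242 206 209 | 244 202 211 | 246 201 212 | 248 202 212 | 250 203 212 | 252 204 212 | 254 205 213 | 256 205 214 | 258 206 214 | 260 207 215 | 262 207 215 | 264 207 215 | 266 208 214 | 
yel ((388.25860595703125, 278.1206970214844), 6.534803867340088) ((388.7460021972656, 278.06121826171875), (9.608288764953613, 12.650344848632812), 73.80843353271484)
234 230 234 | 236 227 236 | 238 226 237 | 240 227 237 | 242 228 237 | 244 229 237 | 246 229 238 | 248 230 238 | 250 230 239 | 252 231 239 | 254 231 239 | 256 231 240 | 258 232 240 | 260 235 236 | 262 238 238 |
```

Scaled: 0.002 rad / 4 = 0.0005.

```bash
python3 go.py .517 -.2515 .072 79.3
```

```text
shift [0.0044 0.0008 0.1282] rot [ 0.     0.002 -0.002] q [-0.64  0.1   1.86 -0.    1.19 -0.45] F [-0.1  0.1  0.4] 0.0 0.6992874976826099 1.55
```

>>> {"method": "nudge_tcp", "body": {
  "plan": [
    [0.003,0,0.045,0,0.0005,0,0.7],
    [0.003,0,0.09,0,0.0005,0,0.7],
    [0.003,0,0.128,0,0.0005,0,0.7],
    [0.003,0,0.128,0,0.0005,0,0.7],
    [0.003,0,0.128,0,0.0005,0,0.2],
    [0.003,0,0.128,0,0.0005,0,0.1],
    [0.003,0,0.128,0,0.0005,0,0.0],
    [0.003,0,0.128,0,0.0005,0,0.0],
    [0.003,0,0.128,0,0.0005,0,0.0]
  ],
  "force": 30
}}

```text
time: 2.68
eef_pos: [0.5181, -0.2529, 0.0749]
tcp_rot: [0.77, 0.638, 0.001, 0.002]
contact_force: [-1.1, -0.9, 6.4]
opening: 0.298
finger_force: 31.5
```

```bash
python3 go.py .517 -.2515 .072 79.3
```

```text
shift [ 0.0012 -0.0013  0.0028] rot [0.004 0.002 0.   ] q [-0.63  0.25  1.93  0.    0.96 -0.44] F [-1.1 -0.9  6.4] 31.506246021017432 0.29820593426262837 2.675
```

>>> {"method": "nudge_tcp", "body": {
  "plan": [
    [0,0,-0.01,0,0,0,0],
    [0,0,-0.025,0,0,0,0],
    [0,0,-0.05,0,0,0,0],
    [0,0,-0.08,0,0,0,0],
    [0,0,-0.11,0,0,0,0],
    [0,0,-0.12,0,0,0,0],
    [0,0,-0.12,0,0,0,0]
  ]
}}

```text
time: 3.55
eef_pos: [0.5168, -0.2517, 0.1929]
tcp_rot: [0.77, 0.638, 0.001, 0.0]
contact_force: [-1.0, -0.7, -1.5]
opening: 0.298
finger_force: 30.8
```

```bash
python3 go.py .495 .16 .19 79.3
```

```text
shift [ 0.4004 -0.0979  0.003 ] rot [ 0.001 -0.    -0.   ] q [-0.63  0.1   1.86  0.    1.18 -0.44] F [-1.  -0.7 -1.5] 30.816249805502594 0.297984990920535 3.55
```

```bash
python3 go.py .499 .207 .19 79.3
```

```text
shift [ 0.4474 -0.1027  0.003 ] rot [ 0.001 -0.    -0.   ] q [-0.63  0.1   1.86  0.    1.18 -0.44] F [-1.  -0.7 -1.5] 30.816249805502594 0.297984990920535 3.55
```

>>> {"method": "nudge_tcp", "body": {
  "plan": [
    [0.05,-0.01,0,0,0,0,0],
    [0.11,-0.024,0,0,0,0,0],
    [0.17,-0.036,0,0,0,0,0],
    [0.23,-0.049,0,0,0,0,0],
    [0.29,-0.06,0,0,0,0,0],
    [0.35,-0.08,0,0,0,0,0],
    [0.41,-0.092,0,0,0,0,0],
    [0.447,-0.103,0,0,0,0,0],
    [0.447,-0.103,0,0,0,0,0],
    [0.447,-0.103,0,0,0,0,0]
  ]
}}

```text
time: 4.8
eef_pos: [0.4978, 0.2061, 0.1911]
tcp_rot: [0.77, 0.638, -0.001, -0.001]
contact_force: [0.7, -0.6, -1.4]
opening: 0.297
finger_force: 30.8
```

```bash
python3 go.py .499 .207 .19 79.3
python3 - <<'E'
from h import *
import pickle
s=ctrl.get_state()["eef_pos"];c=ctrl.read_camera("scene");t=ctrl.read_camera("top");pickle.dump((c,t,s),open("c1.pkl","wb"))
print(proj(c,[.498,.2075,.07]),proj(c,[s[0],s[1],s[2]-.05]),proj(c,[s[0],s[1],s[2]+.042]))
a=cv2.resize(c["pixels"][90:210,310:440,::-1],None,fx=5,fy=5,interpolation=cv2.INTER_CUBIC)
cv2.imwrite("pics/b1.png",a)
E
```

```text
shift [0.0011 0.001  0.0011] rot [-0.002  0.001  0.   ] q [0.2  0.02 1.95 0.   1.17 0.39] F [ 0.7 -0.6 -1.4] 30.833125049248338 0.2969867525076182 4.8
[373.44105385 175.03152449] [374.65357081 153.11835942] [377.08380223 121.51743999]
```

View pics/b1.png

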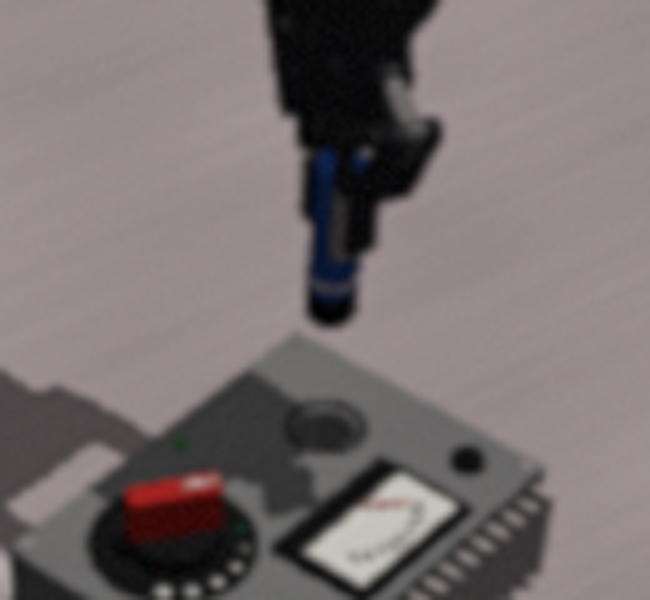

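Scene: well rim centre ≈(375.2,175.4), the held battery is upright with its foot centre ≈(376.2,153.2); predicted values are (373.4,175.0) and (374.7,153.1), so both carry the same camera bias and the battery is about over the well.

Scaled: 0.001 rad / 4 = 0.0003.

```bash
python3 go.py .4985 .2075 .128 79.3
```

```text
shift [ 0.002  -0.0002  0.0638] rot [-0.001  0.    -0.002] q [0.2  0.02 1.95 0.   1.17 0.39] F [-0.   0.6 -1. ] 30.833147338125855 0.29770581105306926 4.9
```

>>> {"method": "nudge_tcp", "body": {
  "plan": [
    [0.0015,0,0.03,0,0.0003,0,0],
    [0.0015,0,0.05,0,0.0003,0,0],
    [0.0015,0,0.063,0,0.0003,0,0],
    [0.0015,0,0.063,0,0.0003,0,0],
    [0.0015,0,0.063,0,0.0003,0,0]
  ]
}}

```text
time: 5.52
eef_pos: [0.4997, 0.208, 0.1306]
tcp_rot: [0.77, 0.638, 0.002, -0.0]
contact_force: [0.2, -0.4, -1.2]
opening: 0.297
finger_force: 30.8
```

```bash
python3 go.py .4985 .2075 .11 79.3
python3 - <<'E'
from h import *
import pickle
s=ctrl.get_state()["eef_pos"];c=ctrl.read_camera("scene")
print(proj(c,[s[0],s[1],s[2]-.05]))
a=cv2.resize(c["pixels"][120:200,320:420,::-1],None,fx=7,fy=7,interpolation=cv2.INTER_CUBIC)
cv2.imwrite("pics/b2.png",a)
E
```

```text
shift [-0.0007 -0.0011  0.0206] rot [ 0.002 -0.002 -0.001] q [0.21 0.1  1.99 0.   1.05 0.39] F [ 0.2 -0.4 -1.2] 30.81583148567006 0.2970024162283301 5.525
[374.23866915 172.1601791 ]
```

View pics/b2.png

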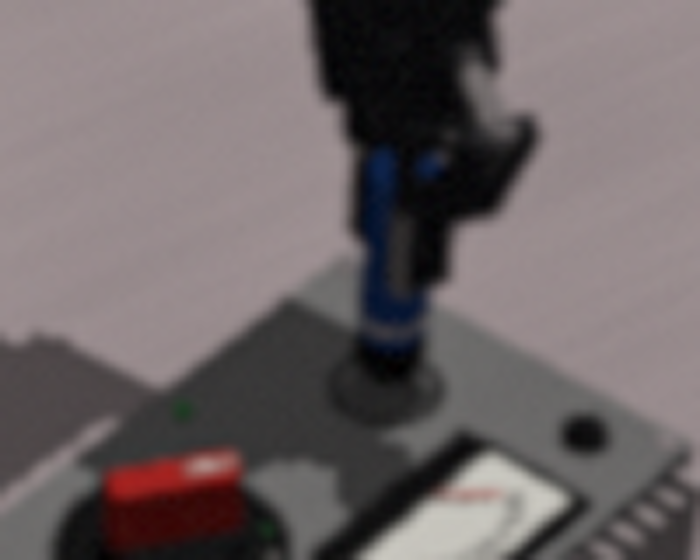

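The foot (crop col ≈390) is about 0.6 px right of the rim centre (≈385.5), roughly 1.5 mm; I'll shift slightly and lower in.

Scaled: -0.002 rad / 4 = -0.0005.

```bash
python3 go.py .4988 .2068 .112 79.3
```

```text
shift [-0.0015 -0.0007  0.0188] rot [ 0.002 -0.003 -0.001] q [0.21 0.1  1.99 0.   1.05 0.39] F [-0.4  0.3 -1.1] 30.816356234718114 0.291998928813066 5.575
```

>>> {"method": "nudge_tcp", "body": {
  "plan": [
    [-0.001,-0.001,0,0.0005,-0.0005,0,0],
    [-0.0015,-0.001,0.005,0.0005,-0.0005,0,0],
    [-0.0015,-0.001,0.01,0.0005,-0.0005,0,0],
    [-0.0015,-0.001,0.014,0.0005,-0.0005,0,0],
    [-0.0015,-0.001,0.018,0.0005,-0.0005,0,0],
    [-0.0015,-0.001,0.018,0.0005,-0.0005,0,0]
  ]
}}

```text
time: 6.32
eef_pos: [0.4977, 0.2071, 0.1112]
tcp_rot: [0.77, 0.638, -0.0, -0.001]
contact_force: [0.9, 1.8, -1.9]
opening: 0.298
finger_force: 30.7
```

```bash
python3 go.py .4988 .2068 .085 79.3
```

```text
shift [-0.      0.0012  0.0262] rot [-0.002 -0.    -0.   ] q [0.21 0.12 2.   0.   1.02 0.39] F [ 0.9  1.8 -1.9] 30.68678766489029 0.2983618481794116 6.325
```

>>> {"method": "nudge_tcp", "body": {
  "plan": [
    [0,0,0.006,0,0,0,0],
    [0,0,0.012,0,0,0,0],
    [0,0,0.018,0,0,0,0],
    [0,0,0.022,0,0,0,0],
    [0,0,0.024,0,0,0,0],
    [0,0,0.026,0,0,0,0],
    [0,0,0.028,0,0,0,0],
    [0,0,0.028,0,0,0,0]
  ]
}}

```text
time: 7.32
eef_pos: [0.4979, 0.2071, 0.0848]
tcp_rot: [0.77, 0.638, -0.001, -0.001]
contact_force: [-1.3, 2.0, 5.3]
opening: 0.294
finger_force: 31.6
```

```bash
python3 go.py .4988 .2068 .085 79.3
```

```text
shift [-0.0001  0.0009 -0.0002] rot [-0.002  0.    -0.   ] q [0.21 0.16 2.02 0.   0.97 0.39] F [-1.3  2.   5.3] 31.63233728148043 0.2939257520400721 7.325
```

>>> {"method": "nudge_tcp", "body": {
  "plan": [
    [0,0,0,0,0,0,0.4],
    [0,0,0,0,0,0,0.7],
    [0,0,0,0,0,0,0.7],
    [0,0,0,0,0,0,0.7],
    [0,0,-0.02,0,0,0,0.7],
    [0,0,-0.05,0,0,0,0.7],
    [0,0,-0.085,0,0,0,0.7],
    [0,0,-0.085,0,0,0,0.7]
  ]
}}

```text
time: 8.32
eef_pos: [0.4999, 0.2073, 0.1721]
tcp_rot: [0.77, 0.638, 0.003, 0.001]
contact_force: [0.6, 0.1, 0.5]
opening: 0.698
finger_force: 0.0
```

```bash
python3 go.py .5233 .0952 .165 70
python3 - <<'E'
from h import *
c=ctrl.read_camera("scene")
print(proj(c,[.498,.207,.127]))
a=cv2.resize(c["pixels"][90:220,310:430,::-1],None,fx=5,fy=4.5,interpolation=cv2.INTER_CUBIC)
cv2.imwrite("pics/b3.png",a)
E
```

```text
shift [-0.1059  0.0438  0.0071] rot [ 0.005 -0.003  0.162] q [0.21 0.05 1.96 0.   1.13 0.39] F [0.6 0.1 0.5] 0.0 0.6984061716419424 8.325
[374.64296521 157.56437392]
```

View pics/b3.png

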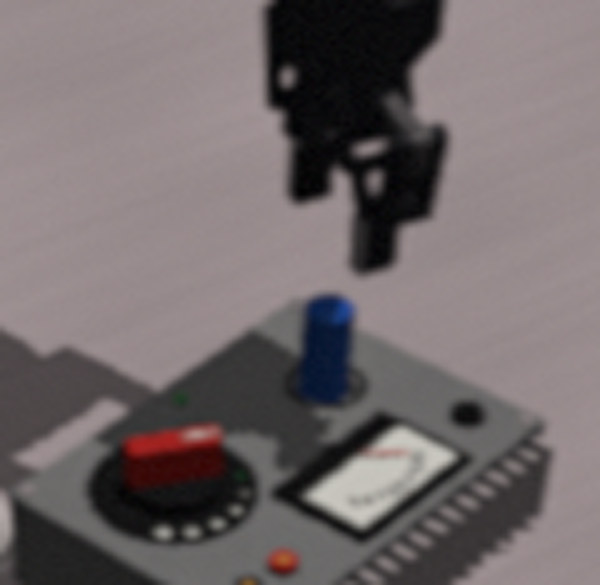

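Battery stands upright and home in the well (cap ≈(375.8,159)), the gripper is clear. Now the switch.

Scaled: 0.162 rad / 4 = 0.0405.

>>> {"method": "nudge_tcp", "body": {
  "plan": [
    [-0.04,0.017,0,0,0,0.02,0.5],
    [-0.08,0.033,0,0,0,0.0405,0.5],
    [-0.106,0.0438,0.002,0.0008,-0.0005,0.0405,0.5],
    [-0.106,0.0438,0.007,0.0008,-0.0005,0.0405,0.5],
    [-0.106,0.0438,0.007,0.0008,-0.0005,0.0405,0.5],
    [-0.106,0.0438,0.007,0.0008,-0.0005,0.0405,0.5]
  ],
  "force": 60
}}

```text
time: 9.12
eef_pos: [0.5205, 0.0956, 0.1609]
tcp_rot: [0.819, 0.574, -0.003, -0.001]
contact_force: [-0.7, 0.2, 0.9]
opening: 0.499
finger_force: 0.0
```

```bash
python3 go.py .5233 .0952 .086 70.2
```

```text
shift [0.0009 0.0032 0.0749] rot [-0.006  0.003 -0.002] q [-0.01  0.04  1.99 -0.    1.12  0.34] F [-0.7  0.2  0.9] 0.0 0.4992158943498798 9.125
```

Scaled: 0.002 rad / 4 = 0.0005.

>>> {"method": "nudge_tcp", "body": {
  "plan": [
    [0.001,0.0032,0.02,-0.0008,0.0005,0,0.5],
    [0.001,0.0032,0.035,-0.0008,0.0005,0,0.5],
    [0.001,0.0032,0.035,-0.0008,0.0005,0,0.5],
    [0.001,0.0032,0.035,-0.0008,0.0005,0,0.5]
  ]
}}

```text
time: 9.62
eef_pos: [0.5244, 0.0947, 0.1269]
tcp_rot: [0.819, 0.574, -0.001, -0.0]
contact_force: [-0.0, -0.2, 0.1]
opening: 0.496
finger_force: 0.0
```

```bash
python3 go.py .5233 .0952 .086 70.2
```

```text
shift [ 0.0002 -0.0012  0.0409] rot [-0.001  0.001 -0.003] q [-0.01  0.09  2.01 -0.    1.05  0.34] F [-0.  -0.2  0.1] 0.0 0.49554903281934476 9.625
```

>>> {"method": "nudge_tcp", "body": {
  "plan": [
    [0,-0.001,0.015,0,0,0,0.5],
    [0,-0.001,0.03,0,0,0,0.5],
    [0,-0.001,0.04,0,0,0,0.5],
    [0,-0.001,0.04,0,0,0,0.5],
    [0,-0.001,0.04,0,0,0,0.3],
    [0,-0.001,0.04,0,0,0,0.0],
    [0,-0.001,0.04,0,0,0,0.0],
    [0,-0.001,0.04,0,0,0,0.0]
  ]
}}

```text
time: 10.62
eef_pos: [0.5235, 0.0948, 0.0873]
tcp_rot: [0.819, 0.574, -0.0, -0.0]
contact_force: [-2.1, 0.4, 4.3]
opening: 0.147
finger_force: 59.5
```

```bash
python3 go.py .5233 .0952 .086 2.7; python3 -c "
from plant import ctrl;print(ctrl.get_state()['wrist_torque'])"
```

```text
shift [ 0.0003 -0.0003  0.0013] rot [-0.000e+00  1.000e-03  1.175e+00] q [-0.01  0.14  2.03 -0.    0.97  0.34] F [-2.1  0.4  4.3] 59.54144775867462 0.1469187528372403 10.625
[-0.01529917  0.35125171  0.03650721]
```

Scaled: 0.393 rad / 4 = 0.0983.

>>> {"method": "nudge_tcp", "body": {
  "plan": [
    [0,0,0,0,0,0.025,0],
    [0,0,0,0,0,0.05,0],
    [0,0,0,0,0,0.075,0],
    [0,0,0,0,0,0.0983,0],
    [0,0,0,0,0,0.0983,0]
  ]
}}

```text
time: 11.25
eef_pos: [0.5228, 0.0951, 0.0873]
tcp_rot: [0.915, 0.402, -0.001, -0.001]
contact_force: [-3.5, 1.9, 5.0]
opening: 0.146
finger_force: 59.8
```

```bash
python3 -c "
from plant import ctrl;print(ctrl.get_state()['wrist_torque'])"
```

```text
[0.2321632  0.60168269 0.04418703]
```

>>> {"method": "nudge_tcp", "body": {
  "plan": [
    [0,0,0,0,0,0.025,0],
    [0,0,0,0,0,0.05,0],
    [0,0,0,0,0,0.075,0],
    [0,0,0,0,0,0.0983,0],
    [0,0,0,0,0,0.0983,0]
  ]
}}

```text
time: 11.88
eef_pos: [0.5224, 0.0958, 0.0873]
tcp_rot: [0.976, 0.216, -0.002, -0.001]
contact_force: [-4.9, 3.6, 7.0]
opening: 0.148
finger_force: 59.9
```

```bash
python3 go.py .5233 .0952 .086 2.7; python3 - <<'E'
from h import *
print(ctrl.get_state()['wrist_torque'])
c=ctrl.read_camera("scene")
cv2.imwrite("pics/b4.png",cv2.resize(c["pixels"][110:230,310:430,::-1],None,fx=5,fy=5,interpolation=cv2.INTER_CUBIC))
E
```

```text
shift [0.0006 0.0009 0.0013] rot [-0.002  0.004  0.388] q [-0.01  0.14  2.03  0.    0.97  1.12] F [-4.9  3.6  7. ] 59.9366819858551 0.1477939876303931 11.875
[0.53312658 0.73519907 0.06555726]
```

View pics/b4.png

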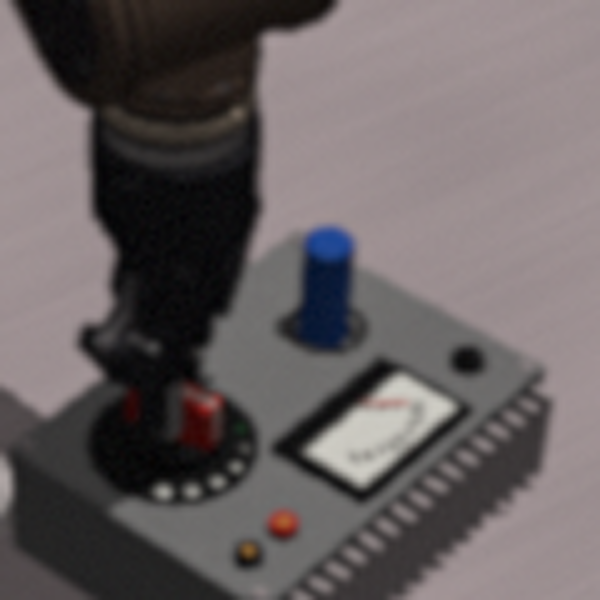

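The bar is turning with the gripper (now on step 2), battery still home at crop (328,290). One more click.

Scaled: 0.39 rad / 4 = 0.0975.

>>> {"method": "nudge_tcp", "body": {
  "plan": [
    [0,0,0,0,0,0.025,0],
    [0,0,0,0,0,0.05,0],
    [0,0,0,0,0,0.075,0],
    [0,0,0,0,0,0.0975,0],
    [0,0,0,0,0,0.0975,0],
    [0,0,0,0,0,0.0975,0],
    [0,0,0,0,0,0.0975,0],
    [0,0,0,0,0,0.0975,0],
    [0,0,0,0,0,0.0975,0],
    [0,0,0,0,0,0.0975,0]
  ]
}}

```text
time: 13.18
eef_pos: [0.5222, 0.0965, 0.0873]
tcp_rot: [1.0, 0.023, -0.002, -0.002]
contact_force: [-5.6, 5.7, 7.8]
opening: 0.147
finger_force: 60.0
```

```bash
python3 go.py .5233 .0952 .086 2.7; python3 - <<'E'
from h import *
print(ctrl.get_state()['wrist_torque'])
c=ctrl.read_camera("scene");o=np.array([.5233,.0952,.107])
# project bar top edge ends for steps 2,3,4 into the crop
for k in(2,3,4):
    a=np.radians(70.2-22.5*k);print(k,[((proj(c,o+s*.023*np.array([np.cos(a),np.sin(a),0]))-[320,170])*10).round(0) for s in(-1,1)])
cv2.imwrite("pics/b5.png",cv2.resize(c["pixels"][170:220,320:380,::-1],None,fx=10,fy=10,interpolation=cv2.INTER_CUBIC))
E
```

```text
shift [0.001  0.0013 0.0013] rot [-0.003  0.004 -0.002] q [-0.01  0.14  2.03  0.    0.97  1.51] F [-5.6  5.7  7.8] 59.981149435043335 0.14688224646169165 13.175
[0.81957216 0.89253545 0.12821186]
2 [array([145., 136.]), array([313., 204.])]
3 [array([170., 117.]), array([288., 223.])]
4 [array([203., 106.]), array([253., 235.])]
```

View pics/b5.png

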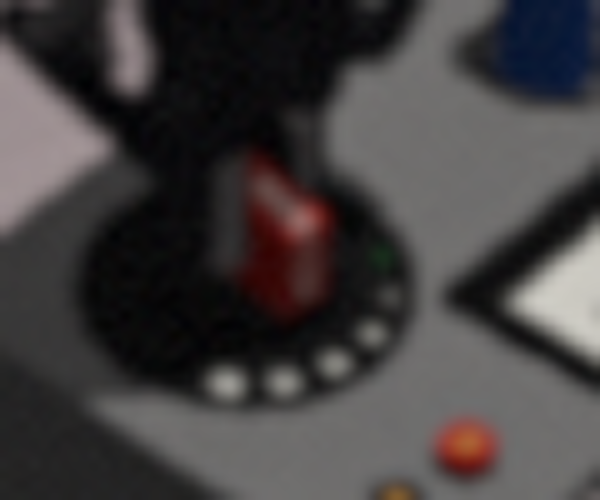

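The bar's white-line end (≈(295,215) in the crop) matches the projection for step 3 and points at the third dot, with the battery still in the well. I'm handing in.

```bash
python3 -c "
from plant import ctrl;print(ctrl.sign_off())"
```

```text
the job is handed in; nothing more can be done
None
```

The blue battery stands fully home in the tester's well and let go, and the arm is still gripping the load switch on its third step; I handed the job in at about 13 s, and no verdict came back.

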